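Hang up the dipper and take the empty pot off by its bail

ROBOT

A 6-joint arm with a two-finger parallel gripper is mounted at the origin on the work surface. World frame = base frame: x ahead of the robot, y to its left, z up, the work surface at z = 0. Lengths are in m, angles in rad, forces in N, time in s.
With the tool pointing down it reaches from about 0.325 to 0.775 m from the base axis. Payload 5.5 kg.
Tool frame: the origin (TCP) lies between the finger pads, 19 mm behind the fingertips; this is the grasp point; z points along the fingers, y is the line along which they close (so a half turn about z gives the same grasp; the last joint's range is limited). The gripper opens to 88 mm and grips with 3 to 60 N. Pads are 20 mm wide; open, the fingers measure 115 mm over their backs; the gripper's body (75 mm by 178 mm) begins 61 mm behind the grasp point.
Start: joints at [-1.278, 0.091, 1.231, -0, 1.82, -0.057], TCP at [0.206, -0.564, 0.241] pointing down, gripper open.
Joint ranges: [-2.87, 2.87], [-0.86, 2.18], [0.17, 2.46], [-1.51, 4.65], [0.06, 2.69], [-2.65, 2.65]. Speed limits (rad/s): [2.57, 2.57, 3.01, 3.14, 3.14, 3.14].

INTERFACE

Orientations are given as a unit quaternion [x, y, z, w].
In Python, from workcell import env, imaging, order gives the robot as it stands. The module is installed in compiled form; this text tells all that it offers.
- The arm moves only by the tool servo_tool, never from a script. Its argument "commands" is a list of rows, each an object with "offset": the shift along the tool's x, y, z in m, a list of three; "turn": the turn about the tool's z in rad; "gripper": the closure, from 0 (fully open) to 1 (shut). A call has 1 to 20 rows; each row shifts and turns the commanded pose from where the row before left it, along the tool's axes as they then stand; what a row does not reach is not made up. A row lasts 1/8 s, in which the tool goes at most 62.5 mm and 10.7 degrees, less where a joint would pass 70% of its speed; a pose out of reach is approached as far as the arm can. A call with a gripper value outside its range is refused whole. The fingers move at their own pace and stop on an object; "force" is the grip in N (left out, the last holds). Time passes only in rows, so rows that do not move let the fingers close. It gives the time, the measured TCP pose, the force, the opening and the grip force at its end, in the units of the state.
- env.state(): the state, without advancing time (a new reading comes with each control period).
- imaging.capture(name): name is "side" or "top" or "wrist"; returns a dict with "color" (400x640x3 uint8, blue, green, red), "mtx" (3x3 intrinsics, pixels), "T" (4x4, takes a point from camera to world coordinates); the wrist camera has in their place "T_tool_cam" (4x4, takes a point from camera to tool coordinates, whose origin is the TCP and whose axes are the flange's). Camera axes: x right, y up, looking along -z (the intrinsics and any distortion apply to the point x, -y, -z); pixel columns grow to the right and rows downward; lengths in m; the calibration is good to about 2 mm. A picture is of the moment at which its call begins: read the wrist's pose just before it. There is no depth.
- order.job_done(): hands the job in; it is judged then, once.
The state is a dict: "time": time; "joint_pos": joint angles; "joint_vel": joint speeds; "joint_efforts": joint torques, N m; "tcp_pos": TCP position; "ee_rot": TCP orientation; "force": force on the tool from outside, world axes, zero at the start; "torque": the same for the moment, N m; "width": finger opening in m; "finger_force": force on a finger pad.
Only numpy, scipy, OpenCV 4.12 (cv2) and the standard library are available. Lean on these libraries where they do the work, as an engineer would, in place of code of your own. Each camera call takes 0.05 s, during which the arm holds its last target. There are 200 camera calls.

TASK

The pot is empty and has to go back to the kitchen. Take the dipper out of it and hang it by its crook on the rail of the ladle rack, then lift the pot by the black grip of its bail about 10 cm clear of the cork trivet and finish holding it there in the gripper, steady and level. Do not tip the pot or knock the other things on the table about.

Things in the scene. Friction and masses are not known exactly. Their poses are not given: they have to be found in the camera images.
- pot: open stainless pot, 120 mm across and 85 mm tall, wall 3 mm, floor 5 mm thick inside, about 0.5 to 0.9 kg, standing on the cork trivet. Origin: centre of its underside; z up. Its y axis runs through the two ears that carry the bail (hinge line 75 mm above the underside; ears and wire reach 71 mm from the axis)
- bail (a joint): angle (rad) of the pot's wire carrying handle (bail) about the pot's y axis: 0 = straight up, positive = leaning to the pot's +x side; it stops at 1.3 either way. It turns easily and stays where it is left; the pot hangs level from it at any angle
- bail_grip (a point): middle of the black round grip at the top of the bail: 16 mm thick, 72 mm long along the pot's y axis, 85 mm from the hinge line. The steel wire slopes down from both its ends
- dipper: upright dipper, 0.09 kg, standing on its flat cup in the pot, on the side the bail leans away from. Origin: centre of the cup's underside; z up. Steel cup 38 mm across, 40 mm tall; a 6 mm wire handle stands 21.5 mm off on the -x side and ends in an open crook bent over to +x, in its xz plane; 200 mm tall overall. The crook's free tip is at x = 26 mm, 165 mm up
- dipper_grip (a point): middle of the dipper's red plastic grip on the upright handle, 152 mm above the cup's underside: 14 mm (dipper x) by 12 mm (dipper y) by 46 mm tall. The crook begins 20 mm above this point
- dipper_crook (a point): point inside the crook, just under its highest bend, 190 mm above the cup's underside and 27.5 mm from the grip along dipper +x: the rail's axis lies here when the dipper hangs straight. The opening below is about 41 mm wide between the wires
- rack: fixed steel ladle rack: drip tray 100 x 190 x 16 mm with two 8 mm posts 85 mm either side of its middle and a level rail between their tops. Origin: centre of the tray's underside; the rail runs along its y axis; z up
- rail_mid (a point): middle of the rail's axis, 222 mm above the table: round steel bar 8 mm thick, 154 mm long between the posts, along the rack's y axis
- trivet: fixed round cork trivet under the pot, 156 mm across, 8 mm thick. Origin: centre of its underside
- toothpick_jar: bystander: clear toothpick jar with yellow cap, 43 mm across, 73 mm tall. Origin: centre of its underside
- shaker: bystander: steel spice shaker with orange lid, 53 mm across, 82 mm tall. Origin: centre of its underside
- squeeze_bottle: bystander: reddish-brown squeeze bottle with black nozzle, 56 mm across, 185 mm tall. Origin: centre of its underside
- pump_bottle: bystander: amber glass bottle with black pump head, 72 mm across, 200 mm tall. Origin: centre of its underside
- sauce_bowl: bystander: small black bowl, 100 mm across, 42 mm tall. Origin: centre of its underside
- tea_cup: bystander: white cup without handle, 72 mm across, 75 mm tall. Origin: centre of its underside
Things that resemble listed ones, but are neither listed nor needed, are in the scene too. There is more than one size of the dipper; the job needs the middle-sized.

How it is judged:
On the way, in this order (a step that is already met when the one before it is completed fails the run):
1. the dipper hangs by its crook on the rail, let go (contact force between dipper and rack above 0.2 N and contact force between dipper and the fingers below 0.1 N and height (world z) of dipper above 0.022 m and angle between dipper's own z axis and vertical below 0.35 rad and x of dipper_crook in the frame of rack between -0.02 and 0.02 m and y of dipper_crook in the frame of rack between -0.078 and 0.078 m and z of dipper_crook in the frame of rack between 0.205 and 0.235 m), for 0.3 s.
2. the pot is held by its bail grip, level, at least 5 cm above the trivet (height (world z) of pot above 0.058 m and angle between pot's own z axis and vertical below 0.14 rad and contact force between pot and the fingers above 2 N and distance between bail_grip and the grasp point below 0.045 m and contact force between pot and trivet below 0.2 N and contact force between pot and rack below 0.2 N and contact force between pot and dipper below 0.2 N), for 0.2 s.
At the end, for the whole second after the job is handed in: dipper hanging on the rail by its crook (within 20 mm, tilt < 0.35 rad, off the tray, released, swinging under 0.2 m/s); pot held by its bail grip (TCP within 45 mm), underside 58 to 200 mm above the table, tilt < 0.14 rad, < 0.03 m/s, < 0.3 rad/s, touching nothing else (all of step 1 and all of step 2 and linear speed of dipper below 0.2 m/s and linear speed of pot below 0.03 m/s and angular speed of pot below 0.3 rad/s and height (world z) of pot below 0.2 m and contact force between pot and toothpick_jar below 0.2 N and contact force between pot and shaker below 0.2 N and contact force between pot and squeeze_bottle below 0.2 N and contact force between pot and pump_bottle below 0.2 N and contact force between pot and sauce_bowl below 0.2 N and contact force between pot and tea_cup below 0.2 N); the arm keeps its last pose, push and grip.
It fails at once if the pot is tipped by more than 0.45 rad (angle between pot's own z axis and vertical above 0.45 rad).
It fails at once if another thing on the table is pushed more than 30 mm or knocked over (distance of any of toothpick_jar, shaker, squeeze_bottle, pump_bottle, sauce_bowl, tea_cup from where it was at the start of the episode above 0.03 m or angle between any of toothpick_jar, shaker, squeeze_bottle, pump_bottle, sauce_bowl, tea_cup's own z axis and vertical above 0.5 rad).
It also fails if it takes over 72 s, if anything falls off the work surface, if the arm or the gripper's body presses on something with over 40 N, if the wrist force passes 120 N, or if a joint passes its speed limit or range.

## Working session

There is one attempt and no reset: what is moved stays moved. The work goes in short steps, Python scripts to look and compute and a tool call to move; the robot and the scene stay as the last step left them, time stands still between calls to the robot, and variables do not carry over. Pictures are saved under pics/ and viewed, at most 10 in all, crops included, and the job is handed in when it is done.

Besides the shell and the picture viewer there is one more tool, called after "Request:" by a JSON object that holds its "name" and its "arguments", one argument or row to a line. servo_tool: Moves the arm, as the interface text tells. Its arguments: {"type":"object","properties":{"commands":{"type":"array","items":{"type":"object","properties":{"offset":{"type":"array","items":{"type":"number"}},"turn":{"type":"number"},"gripper":{"type":"number"}}}},"force":{"type":"number"}},"required":["commands"]}

```bash
mkdir -p pics
cat > h.py <<'E'
import numpy as np, cv2, pickle
from workcell import env, imaging, order
from scipy.spatial.transform import Rotation as R
def cap(n,tag):
    s=env.state(); d=imaging.capture(n)
    if 'T' in d: T=np.array(d['T'])
    else:
        W=np.eye(4); W[:3,:3]=R.from_quat(s['ee_rot']).as_matrix(); W[:3,3]=s['tcp_pos']; T=W@np.array(d['T_tool_cam'])
    d['Tw']=T; pickle.dump(d,open(f'{tag}.pkl','wb')); cv2.imwrite(f'pics/{tag}.png',d['color']); return d
def ld(tag): return pickle.load(open(f'{tag}.pkl','rb'))
def ray(d,u,v):
    k=cv2.undistortPoints(np.array([[[u,v]]],float),np.array(d['mtx']),np.array(d.get('dist',np.zeros(5))))[0,0]
    r=d['Tw'][:3,:3]@np.array([k[0],-k[1],-1]); return d['Tw'][:3,3],r/np.linalg.norm(r)
def onz(d,u,v,z):
    o,r=ray(d,u,v); return o+r*(z-o[2])/r[2]
def tri(d1,p1,d2,p2):
    o1,r1=ray(d1,*p1); o2,r2=ray(d2,*p2)
    t=np.linalg.lstsq(np.c_[r1,-r2],o2-o1,rcond=None)[0]
    a=o1+r1*t[0]; b=o2+r2*t[1]; return (a+b)/2, np.linalg.norm(a-b)
def proj(d,p):
    q=np.linalg.inv(d['Tw'])@np.r_[p,1]; q=np.array(d['mtx'])@np.array([q[0],-q[1],-q[2]]); return q[:2]/q[2]
E
python3 - <<'E'
from h import *
np.set_printoptions(precision=4,suppress=True)
for n in('side','top','wrist'):
    d=cap(n,n+'0'); print(n,[k for k in d],d['Tw'],d['mtx'])
s=env.state(); print(s)
E
```

```text
side ['color', 'mtx', 'T', 'Tw'] [[-0.7641  0.4055 -0.5017  0.0804]
 [-0.645  -0.4936  0.5835  0.609 ]
 [-0.011   0.7694  0.6387  0.7766]
 [ 0.      0.      0.      1.    ]] [[461.9337   0.     318.7414]
 [  0.     461.9337 196.5995]
 [  0.       0.       1.    ]]
top ['color', 'mtx', 'T', 'Tw'] [[ 0.0054  0.9937 -0.1116  0.4761]
 [-1.      0.0055  0.001   0.0471]
 [ 0.0016  0.1116  0.9938  1.0557]
 [ 0.      0.      0.      1.    ]] [[391.0219   0.     325.3041]
 [  0.     391.0219 198.3713]
 [  0.       0.       1.    ]]
wrist ['color', 'mtx', 'T_tool_cam', 'Tw'] [[ 0.3415  0.9034  0.2593  0.277 ]
 [-0.9399  0.3285  0.0934 -0.5383]
 [-0.0008 -0.2756  0.9613  0.3854]
 [ 0.      0.      0.      1.    ]] [[321.4257   0.     322.6074]
 [  0.     321.4257 201.3532]
 [  0.       0.       1.    ]]
{'time': 0.15, 'joint_pos': array([-1.2777,  0.0917,  1.2316, -0.    ,  1.8198, -0.0567]), 'joint_vel': array([ 0.0009, -0.0023, -0.0034, -0.0005,  0.0005, -0.0005]), 'joint_efforts': array([  0.0026, -44.7043, -40.6908,   0.0699,   0.0275,  -0.0001]), 'tcp_pos': array([ 0.2056, -0.5635,  0.2405]), 'ee_rot': array([ 0.9847,  0.174 , -0.0001, -0.0008]), 'force': array([-0.0814,  0.5575,  0.8309]), 'torque': array([-0.0192,  0.0607, -0.0098]), 'finger_force': 0.0, 'width': 0.08786128536472815}
```

View pics/side0.png

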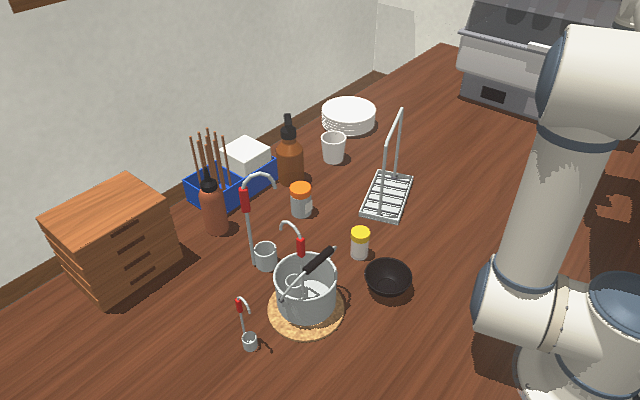

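View pics/top0.png

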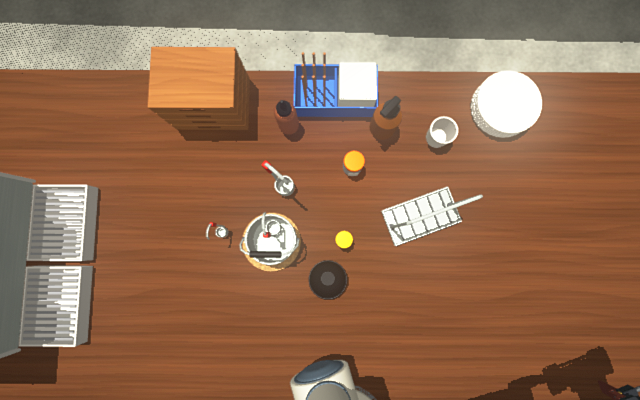

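Side view: red-grip dippers at (245,200) large on table, (240,303) small on table, (300,246) in the pot, which is the middle-sized one and the one I want. The rack is at (390,170). In the top view the pot's dipper grip is near (267,234), the bail grip at (265,254), and the rack at (422,215).

Run:
```python
from h import *
np.set_printoptions(precision=4,suppress=True)
s=ld('side0');t=ld('top0')
def c(d,x,y,w,h,k): return cv2.resize(d['color'][y:y+h,x:x+w],(w*k,h*k),interpolation=cv2.INTER_CUBIC)
a=c(s,250,210,100,130,4); b=c(t,225,195,100,75,4); r=c(t,375,180,120,70,3)
im=np.zeros((520,800,3),np.uint8); im[:520,:400]=a; im[:300,400:800]=b; im[310:520,400:760]=r
cv2.imwrite('pics/crop1.png',im)
def red(d,x,y,w,h):
    hsv=cv2.cvtColor(d['color'],cv2.COLOR_BGR2HSV)
    m=((hsv[...,0]<6)|(hsv[...,0]>174))&(hsv[...,1]>170)&(hsv[...,2]>90)
    mm=np.zeros_like(m); mm[y:y+h,x:x+w]=m[y:y+h,x:x+w]
    v,u=np.nonzero(mm); return u.mean(),v.mean(),len(u),u.min(),u.max(),v.min(),v.max()
rs=red(s,285,220,30,45); rt=red(t,250,215,35,35); print(rs,rt); print(tri(s,rs[:2],t,rt[:2]))
# trivet/cork in top
```

```text
(np.float64(300.11304347826086), np.float64(246.62608695652173), 115, np.int64(296), np.int64(304), np.int64(237), np.int64(257)) (np.float64(266.125), np.float64(235.125), 8, np.int64(264), np.int64(267), np.int64(233), np.int64(236))
(array([0.4928, 0.1811, 0.1653]), np.float64(0.00352766897340963))
```

View pics/crop1.png

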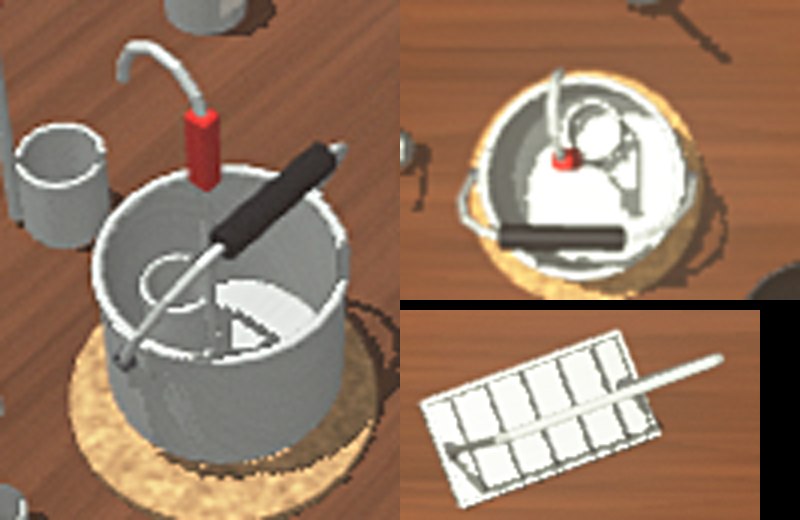

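Run:
```python
from h import *
np.set_printoptions(precision=4,suppress=True)
s=ld('side0');t=ld('top0')
C=lambda x,y:(225+(x-400)/4-.4,195+y/4-.4)
Q=lambda x,y:(375+(x-400)/3-.3,180+(y-310)/3-.3)
S=lambda x,y:(250+x/4-.4,210+y/4-.4)
print('grip',onz(t,*C(565,160),.188),onz(s,*S(203,150),.165))
print('tip top',onz(t,*C(557,75),.178),'side',onz(s,*S(122,78),.178),tri(t,C(557,75),s,S(122,78)))
print('cup',onz(t,*C(597,133),.053),'side',onz(s,*S(178,283),.053))
print('pot rim c',onz(t,*C(585,175),.093),'side',onz(s,*S(220,263),.093))
a,b=C(500,237),C(626,238); sa,sb=S(225,245),S(325,158)
A,B=tri(t,a,s,sa),tri(t,b,s,sb); print('bail ends',A,B,np.linalg.norm(A[0]-B[0]))
print('ears',onz(t,*C(475,205),.083),onz(t,*C(690,190),.083),onz(s,*S(125,362),.083))
A,B=onz(t,*Q(497,442),.222),onz(t,*Q(720,358),.222);print('rail',A,B,np.linalg.norm(A-B),(A+B)/2)
print('rail side',onz(s,384,153,.222),onz(s,401,109,.222))
tr=[onz(t,*Q(*p),.016) for p in((421,403),(618,333),(661,434),(463,506))];print('tray',np.array(tr),np.mean(tr,0))
for n,p,z in(('jar',(344,239),.073),('shaker',(354,161),.082),('bowl',(328,279),.042),('pump',(390,105),.2),('big',(267,165),.25)): print(n,onz(t,*p,z))
```

```text
grip [0.4922 0.1772 0.188 ] [0.4934 0.1824 0.165 ]
tip top [0.5399 0.1843 0.178 ] side [0.5451 0.1809 0.178 ] (array([0.5403, 0.1841, 0.1831]), np.float64(0.001873375227791141))
cup [0.512  0.1774 0.053 ] side [0.5168 0.1813 0.053 ]
pot rim c [0.4849 0.179  0.093 ] side [0.4855 0.1829 0.093 ]
bail ends (array([0.4493, 0.217 , 0.1623]), np.float64(0.0004570929018455252)) (array([0.4496, 0.1464, 0.1598]), np.float64(0.0017159840170475216)) 0.07066229518283389
ears [0.4662 0.2479 0.083 ] [0.4761 0.1153 0.083 ] [0.4858 0.2494 0.083 ]
rail [ 0.5163 -0.1281  0.222 ] [ 0.5773 -0.289   0.222 ] 0.17201152493207228 [ 0.5468 -0.2086  0.222 ]
rail side [ 0.5025 -0.0957  0.222 ] [ 0.5765 -0.2788  0.222 ]
tray [[ 0.5605 -0.1045  0.016 ]
 [ 0.6243 -0.2815  0.016 ]
 [ 0.5341 -0.317   0.016 ]
 [ 0.4698 -0.1405  0.016 ]] [ 0.5472 -0.2109  0.016 ]
jar [ 0.4844 -0.0011  0.073 ]
shaker [ 0.6811 -0.026   0.082 ]
bowl [0.383  0.0381 0.042 ]
pump [ 0.7856 -0.099   0.2   ]
big [0.6361 0.1687 0.25  ]
```

Dipper grip is at (0.4925, 0.180, 0.165), and the expected z is 0.165. Bail grip is at (0.4495, 0.182, 0.161), giving a lever of 85.7 mm against the stated 85 mm. The rail runs through (0.547, -0.2095), with its normal at yaw 0.35. I'll move above the dipper.

Request:
{"name": "servo_tool", "arguments": {
  "commands": [
    {"offset": [0, 0, -0.04], "turn": 0, "gripper": 0},
    {"offset": [0, 0, -0.04], "turn": 0, "gripper": 0},
    {"offset": [0.0328, -0.0375, 0], "turn": 0, "gripper": 0},
    {"offset": [0.0328, -0.0375, 0], "turn": 0, "gripper": 0},
    {"offset": [0.0328, -0.0375, 0], "turn": 0, "gripper": 0},
    {"offset": [0.0328, -0.0375, 0], "turn": 0, "gripper": 0},
    {"offset": [0.0328, -0.0375, 0], "turn": 0, "gripper": 0},
    {"offset": [0.0328, -0.0375, 0], "turn": 0, "gripper": 0},
    {"offset": [0.0328, -0.0375, 0], "turn": 0, "gripper": 0},
    {"offset": [0.0328, -0.0375, 0], "turn": 0, "gripper": 0},
    {"offset": [0.0328, -0.0375, 0], "turn": 0, "gripper": 0},
    {"offset": [0.0328, -0.0375, 0], "turn": 0, "gripper": 0},
    {"offset": [0.0328, -0.0375, 0], "turn": 0, "gripper": 0},
    {"offset": [0.0328, -0.0375, 0], "turn": 0, "gripper": 0},
    {"offset": [0.0328, -0.0375, 0], "turn": 0.16, "gripper": 0},
    {"offset": [0.01, -0.02, 0], "turn": 0.16, "gripper": 0}
  ]
}}

```text
time: 2.15
tcp_pos: [0.4455, 0.0642, 0.3206]
ee_rot: [1.0, 0.014, -0.001, -0.0]
force: [0.4, 0.8, -0.6]
width: 0.0876
finger_force: 0.0
```

Run:
```python
from h import *
np.set_printoptions(precision=4,suppress=True)
d=cap('wrist','w1'); print(env.state()['tcp_pos'],d['Tw'][:3])
for p in((.4925,.18,.188),(.4925,.18,.165),(.45,.182,.161),(.5,.18,.053)): print(proj(d,p))
```

```text
[0.4457 0.0654 0.3204] [[ 0.0259  0.9606  0.2766  0.5216]
 [-0.9997  0.0248  0.0073  0.0656]
 [ 0.0001 -0.2767  0.961   0.4656]]
[187.5001 140.731 ]
[197.582  138.3478]
[200.6372 182.4062]
[230.5832 124.3399]
```

View pics/w1.png

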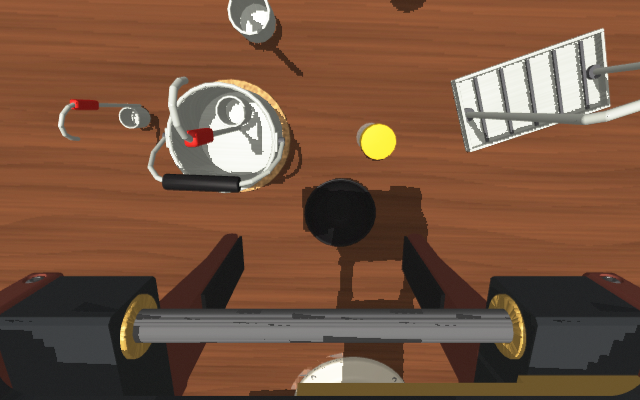

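The wrist view shows the grip's top end at (190,139), its middle at (200,137), the crook tip at (183,81), and the bail grip from (164,182) to (239,185). All of these match the projections.

Run:
```python
from h import *
np.set_printoptions(precision=4,suppress=True)
d=ld('w1');s=ld('side0')
hsv=cv2.cvtColor(d['color'],cv2.COLOR_BGR2HSV)
m=((hsv[...,0]<6)|(hsv[...,0]>174))&(hsv[...,1]>170)&(hsv[...,2]>90); m[:,:170]=0;m[:,230:]=0;m[160:]=0
v,u=np.nonzero(m); print(u.mean(),v.mean(),u.min(),u.max(),v.min(),v.max())
g,e=tri(d,(u.mean(),v.mean()),s,(300.1,246.6)); print('grip',g,e, onz(d,u.mean(),v.mean(),.165))
print('tip',tri(d,(183,81),s,(280.1,229.1)),onz(d,183,81,.178),'cup',onz(d,233,111,.053))
print('bail',onz(d,164,182,.161),onz(d,239,185,.161))
print('rail',onz(d,587,119,.222))
```

```text
199.7032967032967 136.61263736263737 185 212 128 146
grip [0.495  0.1796 0.1628] 0.0026045797986019733 [0.4941 0.1779 0.165 ]
tip (array([0.5417, 0.1828, 0.1811]), np.float64(0.0020110447254647963)) [0.541  0.1834 0.178 ] cup [0.5162 0.1762 0.053 ]
bail [0.4495 0.2175 0.161 ] [0.4484 0.1449 0.161 ]
rail [ 0.5195 -0.1288  0.222 ]
```

Request:
{"name": "servo_tool", "arguments": {
  "commands": [
    {"offset": [0.0172, -0.0375, 0], "turn": 0, "gripper": 0},
    {"offset": [0.0172, -0.0375, 0], "turn": 0, "gripper": 0},
    {"offset": [0.0172, -0.0375, 0], "turn": 0, "gripper": 0},
    {"offset": [0, 0, 0.03], "turn": 0, "gripper": 0},
    {"offset": [0, 0, 0.03], "turn": 0, "gripper": 0},
    {"offset": [0, 0, 0.03], "turn": 0, "gripper": 0},
    {"offset": [0, 0, 0.03], "turn": 0, "gripper": 0},
    {"offset": [0, 0, 0.03], "turn": 0, "gripper": 0},
    {"offset": [0, 0, 0], "turn": 0, "gripper": 0}
  ]
}}

```text
time: 3.32
tcp_pos: [0.4921, 0.175, 0.1685]
ee_rot: [1.0, 0.015, -0.003, 0.001]
force: [0.1, 0.2, 0.0]
width: 0.0877
finger_force: 0.0
```

Request:
{"name": "servo_tool", "arguments": {
  "commands": [
    {"offset": [0.002, -0.0045, 0], "turn": 0, "gripper": 0},
    {"offset": [0, 0, 0], "turn": 0, "gripper": 0.5},
    {"offset": [0, 0, 0], "turn": 0, "gripper": 1},
    {"offset": [0, 0, 0], "turn": 0, "gripper": 1},
    {"offset": [0, 0, 0], "turn": 0, "gripper": 1},
    {"offset": [0, 0, 0], "turn": 0, "gripper": 1},
    {"offset": [0, 0, 0], "turn": 0, "gripper": 1},
    {"offset": [0, 0, 0], "turn": 0, "gripper": 1}
  ],
  "force": 30
}}

```text
time: 4.32
tcp_pos: [0.4953, 0.1805, 0.1713]
ee_rot: [1.0, 0.015, -0.0, 0.0]
force: [0.3, -0.6, 0.4]
width: 0.0213
finger_force: 0.0
```

Request:
{"name": "servo_tool", "arguments": {
  "commands": [
    {"offset": [0, 0, 0], "turn": 0, "gripper": 1},
    {"offset": [0, 0, 0], "turn": 0, "gripper": 1},
    {"offset": [0, 0, 0], "turn": 0, "gripper": 1},
    {"offset": [0, 0, 0], "turn": 0, "gripper": 1}
  ]
}}

```text
time: 4.82
tcp_pos: [0.4952, 0.1805, 0.1712]
ee_rot: [1.0, 0.015, -0.0, 0.0]
force: [0.1, 0.1, -1.2]
width: 0.0117
finger_force: 30.0
```

Gripped at 12 mm width. Lifting.

Request:
{"name": "servo_tool", "arguments": {
  "commands": [
    {"offset": [0, 0, -0.01], "turn": 0, "gripper": 1},
    {"offset": [0, 0, -0.025], "turn": 0, "gripper": 1},
    {"offset": [0, 0, -0.03], "turn": 0, "gripper": 1},
    {"offset": [0, 0, -0.03], "turn": 0, "gripper": 1},
    {"offset": [0, 0, -0.03], "turn": 0, "gripper": 1},
    {"offset": [0, 0, -0.03], "turn": 0, "gripper": 1},
    {"offset": [0, 0, -0.01], "turn": 0, "gripper": 1},
    {"offset": [0, 0, 0], "turn": 0, "gripper": 1},
    {"offset": [0, 0, 0], "turn": 0, "gripper": 1}
  ]
}}

```text
time: 5.95
tcp_pos: [0.4951, 0.1805, 0.3348]
ee_rot: [1.0, 0.015, -0.001, 0.0]
force: [0.2, 0.1, -2.2]
width: 0.0117
finger_force: 30.0
```

Run:
```python
from h import *
np.set_printoptions(precision=4,suppress=True)
print(env.state()['tcp_pos'],env.state()['width'])
d=cap('side','s2');t=cap('top','t2'); cap('wrist','w2')
a=cv2.resize(d['color'][100:340,200:440],(400,400));b=cv2.resize(t['color'][150:300,200:350],(400,400))
cv2.imwrite('pics/c2.png',np.hstack([a,b]))
```

```text
[0.4951 0.1805 0.3348] 0.011672767028072253
```

View pics/c2.png

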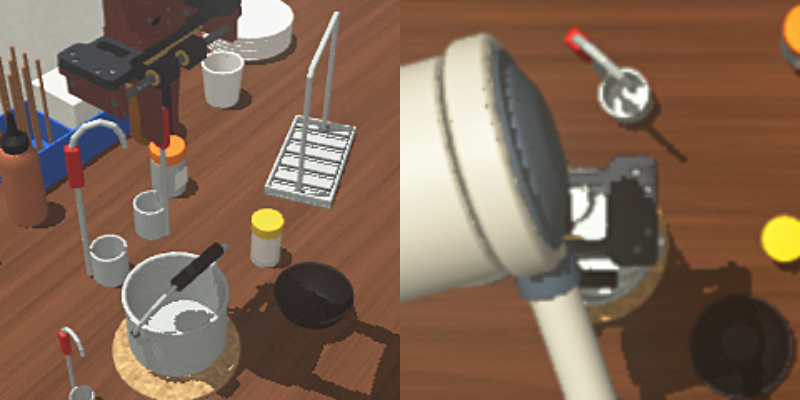

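Request:
{"name": "servo_tool", "arguments": {
  "commands": [
    {"offset": [0, 0, 0], "turn": -0.16, "gripper": 1},
    {"offset": [0, 0, 0], "turn": -0.16, "gripper": 1},
    {"offset": [-0.01, 0.02, 0], "turn": 0, "gripper": 1},
    {"offset": [-0.0185, 0.0384, 0], "turn": 0, "gripper": 1},
    {"offset": [-0.0185, 0.0384, 0], "turn": 0, "gripper": 1},
    {"offset": [-0.0185, 0.0384, 0], "turn": 0, "gripper": 1},
    {"offset": [-0.0185, 0.0384, 0], "turn": 0, "gripper": 1},
    {"offset": [-0.0185, 0.0384, 0], "turn": 0, "gripper": 1},
    {"offset": [-0.0185, 0.0384, 0], "turn": 0, "gripper": 1},
    {"offset": [-0.0185, 0.0384, 0], "turn": 0, "gripper": 1},
    {"offset": [-0.0185, 0.0384, 0], "turn": 0, "gripper": 1},
    {"offset": [-0.0185, 0.0384, 0], "turn": 0, "gripper": 1},
    {"offset": [-0.01, 0.02, 0], "turn": 0, "gripper": 1},
    {"offset": [0, 0, 0.02], "turn": 0, "gripper": 1},
    {"offset": [0, 0, 0.03], "turn": 0, "gripper": 1},
    {"offset": [0, 0, 0.025], "turn": 0, "gripper": 1},
    {"offset": [0, 0, 0.01], "turn": 0, "gripper": 1},
    {"offset": [0, 0, 0], "turn": 0, "gripper": 1},
    {"offset": [0, 0, 0], "turn": 0, "gripper": 1}
  ]
}}

```text
time: 8.48
tcp_pos: [0.4525, -0.2458, 0.2526]
ee_rot: [0.985, 0.174, 0.001, 0.001]
force: [0.3, 0.2, -0.1]
width: 0.0124
finger_force: 30.0
```

Run:
```python
from h import *
np.set_printoptions(precision=4,suppress=True)
s=env.state();print(s['tcp_pos'],s['ee_rot'],s['width'])
d=cap('side','s3');t=cap('top','t3'); w=cap('wrist','w3')
a=cv2.resize(d['color'][80:240,330:490],(300,300),interpolation=cv2.INTER_CUBIC)
im=np.zeros((600,800,3),np.uint8); im[:300,:300]=a
b=cv2.resize(t['color'][160:260,370:530],(480,300),interpolation=cv2.INTER_CUBIC); im[:300,310:790]=b
im[300:600,:480]=cv2.resize(w['color'],(480,300))
cv2.imwrite('pics/c3.png',im)
```

```text
[ 0.4525 -0.2458  0.2526] [0.9847 0.174  0.0007 0.0006] 0.012373363251855849
```

View pics/c3.png

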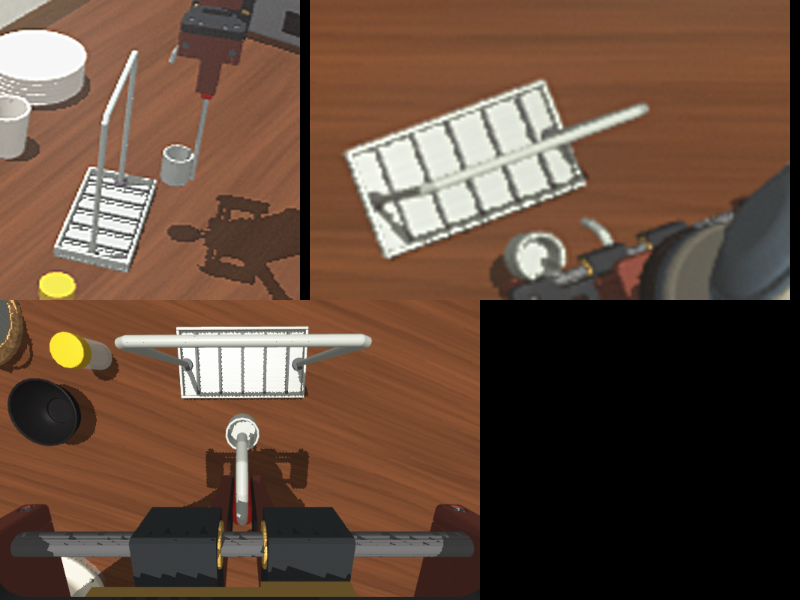

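The wrist view shows the rail level across the picture from (120,342) to (368,341), with the crook tip centred on it at (242,440). The dipper is upright and square to the rail.

Run:
```python
from h import *
np.set_printoptions(precision=4,suppress=True)
w=ld('w3');s=np.array([.4525,-.2458]);n=np.array([.9394,.3427]);y=np.array([.3427,-.9394])
f=4/3
for nm,p,z in(('rl',(122,342),.222),('rr',(366,341),.222),('tip',(242,438),.2596)):
    q=onz(w,p[0]*f,(p[1]-300)*f,z); print(nm,q,'tool x,y',(q[:2]-s)@n,(q[:2]-s)@y)
t=ld('t3')
for p in((425,190),(643,107)):
    q=onz(t,370+(p[0]-310)/3,160+p[1]/3,.222);print(q,(q[:2]-s)@n,(q[:2]-s)@y)
```

```text
rl [ 0.5207 -0.1362  0.222 ] tool x,y 0.10166104196248328 -0.07955327683808995
rr [ 0.5774 -0.29    0.222 ] tool x,y 0.10213131938159345 0.08434932217035972
tip [ 0.4942 -0.2315  0.2596] tool x,y 0.04408111722501794 0.0008161921935873099
[ 0.5171 -0.1309  0.222 ] 0.1000722601735588 -0.08577443145246515
[ 0.5774 -0.2882  0.222 ] 0.10277194516671964 0.08261249181308115
```

Request:
{"name": "servo_tool", "arguments": {
  "commands": [
    {"offset": [0.02, 0, 0], "turn": 0, "gripper": 1},
    {"offset": [0.025, 0, 0], "turn": 0, "gripper": 1},
    {"offset": [0.02, 0, 0], "turn": 0, "gripper": 1},
    {"offset": [0.011, 0, 0], "turn": 0, "gripper": 1},
    {"offset": [0, 0, 0], "turn": 0, "gripper": 1},
    {"offset": [0, 0, 0.02], "turn": 0, "gripper": 1},
    {"offset": [0, 0, 0.02], "turn": 0, "gripper": 1},
    {"offset": [0, 0, 0.01], "turn": 0, "gripper": 1},
    {"offset": [0, 0, 0.005], "turn": 0, "gripper": 1},
    {"offset": [0, 0, 0], "turn": 0, "gripper": 1}
  ]
}}

```text
time: 9.88
tcp_pos: [0.5235, -0.2196, 0.1963]
ee_rot: [0.985, 0.174, -0.0, -0.0]
force: [-0.6, 0.0, -0.6]
width: 0.0118
finger_force: 30.0
```

Lower to the rail in small steps.

Request:
{"name": "servo_tool", "arguments": {
  "commands": [
    {"offset": [0, 0, 0.002], "turn": 0, "gripper": 1},
    {"offset": [0, 0, 0.002], "turn": 0, "gripper": 1},
    {"offset": [0, 0, 0], "turn": 0, "gripper": 1}
  ]
}}

```text
time: 10.25
tcp_pos: [0.5236, -0.2196, 0.1923]
ee_rot: [0.985, 0.174, 0.0, 0.0]
force: [-0.3, -0.4, -0.8]
width: 0.0115
finger_force: 30.0
```

Request:
{"name": "servo_tool", "arguments": {
  "commands": [
    {"offset": [0, 0, 0.002], "turn": 0, "gripper": 1},
    {"offset": [0, 0, 0], "turn": 0, "gripper": 1}
  ]
}}

```text
time: 10.5
tcp_pos: [0.524, -0.2196, 0.1908]
ee_rot: [0.985, 0.174, 0.001, 0.0]
force: [1.3, 0.9, 0.9]
width: 0.0122
finger_force: 30.0
```

Run:
```python
from h import *
s=env.state();print(s['tcp_pos'],s['force'],s['time'])
d=cap('side','s4');w=cap('wrist','w4')
a=cv2.resize(d['color'][80:230,330:480],(400,400),interpolation=cv2.INTER_CUBIC)
cv2.imwrite('pics/c4.png',np.hstack([a,cv2.resize(w['color'][0:400,120:520],(400,400))]))
```

```text
[ 0.52397271 -0.21962734  0.19083721] [1.33208384 0.86580493 0.93513202] 10.5
```

View pics/c4.png

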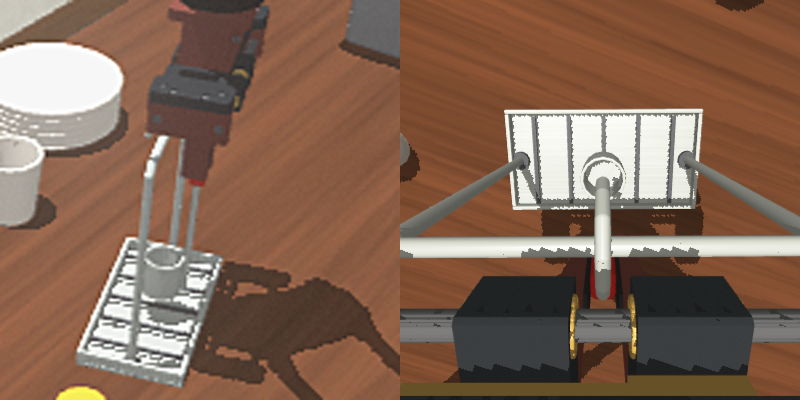

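The crook lies over the rail and contact is just starting. Lower 1 mm more and release.

Request:
{"name": "servo_tool", "arguments": {
  "commands": [
    {"offset": [0, 0, 0.001], "turn": 0, "gripper": 1},
    {"offset": [0, 0, 0], "turn": 0, "gripper": 0.8},
    {"offset": [0, 0, 0], "turn": 0, "gripper": 0.6},
    {"offset": [0, 0, 0], "turn": 0, "gripper": 0.4},
    {"offset": [0, 0, 0], "turn": 0, "gripper": 0.4},
    {"offset": [0, 0, 0], "turn": 0, "gripper": 0.4},
    {"offset": [0, 0, 0], "turn": 0, "gripper": 0.4}
  ]
}}

```text
time: 11.48
tcp_pos: [0.5236, -0.2196, 0.1893]
ee_rot: [0.985, 0.174, -0.0, -0.0]
force: [0.1, 0.6, -0.3]
width: 0.0529
finger_force: 0.0
```

Request:
{"name": "servo_tool", "arguments": {
  "commands": [
    {"offset": [0, 0, -0.01], "turn": 0, "gripper": 0.4},
    {"offset": [0, 0, -0.02], "turn": 0, "gripper": 0.4},
    {"offset": [0, 0, -0.03], "turn": 0, "gripper": 0.4},
    {"offset": [0, 0, -0.04], "turn": 0, "gripper": 0.4},
    {"offset": [0, 0, -0.04], "turn": 0, "gripper": 0.4},
    {"offset": [0, 0, 0], "turn": 0, "gripper": 0.4},
    {"offset": [0, 0, 0], "turn": 0, "gripper": 0.4}
  ]
}}

```text
time: 12.35
tcp_pos: [0.5237, -0.2197, 0.3298]
ee_rot: [0.985, 0.174, 0.0, 0.0]
force: [0.6, -1.5, -0.6]
width: 0.0527
finger_force: 0.0
```

Run:
```python
from h import *
s=env.state();print(s['tcp_pos'],s['width'],s['time'],s['joint_pos'])
d=cap('side','s5');w=cap('wrist','w5')
a=cv2.resize(d['color'][80:230,330:480],(400,400),interpolation=cv2.INTER_CUBIC)
cv2.imwrite('pics/c5.png',np.hstack([a,cv2.resize(w['color'][0:400,120:520],(400,400))]))
```

```text
[ 0.52366044 -0.21966243  0.32977272] 0.052731669781925915 12.35 [-4.57079410e-01  4.04789120e-02  1.12545634e+00 -2.10272816e-05
  1.97489515e+00  7.63916492e-01]
```

View pics/c5.png

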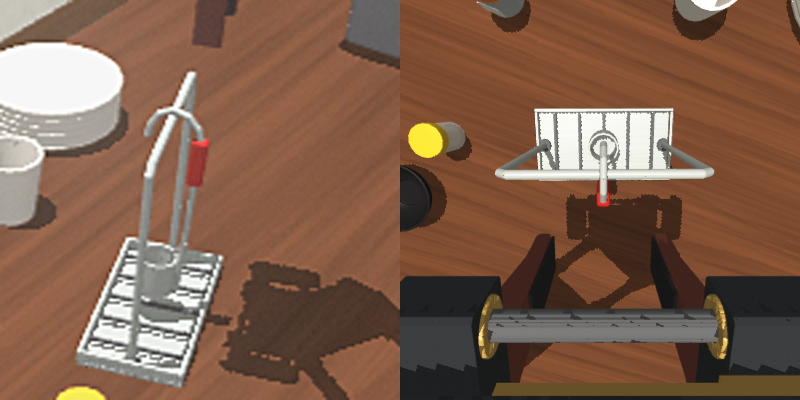

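The dipper hangs on the rail, released. Next, the bail.

Request:
{"name": "servo_tool", "arguments": {
  "commands": [
    {"offset": [0.0067, -0.0402, 0], "turn": 0, "gripper": 0.4},
    {"offset": [0.0067, -0.0402, 0], "turn": 0, "gripper": 0.2},
    {"offset": [0.0067, -0.0402, 0], "turn": 0, "gripper": 0},
    {"offset": [0.0067, -0.0402, 0], "turn": 0, "gripper": 0},
    {"offset": [0.0067, -0.0402, 0], "turn": 0, "gripper": 0},
    {"offset": [0.0067, -0.0402, 0], "turn": 0, "gripper": 0},
    {"offset": [0.0067, -0.0402, 0], "turn": 0, "gripper": 0},
    {"offset": [0.0067, -0.0402, 0], "turn": 0, "gripper": 0},
    {"offset": [0.0067, -0.0402, 0], "turn": 0, "gripper": 0},
    {"offset": [0.0067, -0.0402, 0], "turn": 0, "gripper": 0},
    {"offset": [0, 0, 0], "turn": -0.172, "gripper": 0},
    {"offset": [0, 0, 0], "turn": -0.172, "gripper": 0},
    {"offset": [0, 0, 0], "turn": -0.172, "gripper": 0},
    {"offset": [0, 0, 0], "turn": -0.172, "gripper": 0},
    {"offset": [0, 0, 0], "turn": -0.172, "gripper": 0},
    {"offset": [0, 0, 0], "turn": -0.172, "gripper": 0},
    {"offset": [0, 0, 0], "turn": -0.173, "gripper": 0},
    {"offset": [0, 0, 0], "turn": 0, "gripper": 0}
  ]
}}

```text
time: 14.7
tcp_pos: [0.4485, 0.1809, 0.3281]
ee_rot: [0.713, 0.701, -0.001, -0.0]
force: [-0.7, 0.3, -0.0]
width: 0.0882
finger_force: 0.0
```

Run:
```python
from h import *
np.set_printoptions(precision=4,suppress=True)
s=env.state();r=R.from_quat(s['ee_rot']).as_matrix();print(s['tcp_pos'],r)
w=cap('wrist','w6');d=cap('side','s6')
for nm,p in(('w',(.449,.181,.161)),): print(proj(w,p),proj(d,p))
out=[]
for nm,I in(('w',w),('s',d)):
    g=I['color'].max(2)<60; c=proj(I,(.449,.181,.161)).astype(int); k=np.zeros_like(g); k[max(0,c[1]-70):c[1]+70,max(0,c[0]-70):c[0]+70]=1
    n,l,st,ce=cv2.connectedComponentsWithStats((g&k).astype(np.uint8))
    for i in range(1,n):
        if st[i,4]>60: print(nm,st[i],ce[i])
im=np.hstack([w['color'][:, :480],cv2.resize(d['color'][210:340,250:350],(308,400))]);cv2.imwrite('pics/c6.png',im)
```

```text
[0.4485 0.1809 0.3281] [[ 0.0176  0.9998 -0.002 ]
 [ 0.9998 -0.0176 -0.0007]
 [-0.0007 -0.002  -1.    ]]
[322.9056 186.7831] [319.3977 259.6431]
w [316 152  16  72 891] [323.789  190.7318]
w [ 252  232   60   24 1109] [279.3048 245.3922]
s [303 246  31  29 247] [318.7368 259.3644]
s [365 258  24  40 717] [377.9819 276.5063]
```

View pics/c6.png

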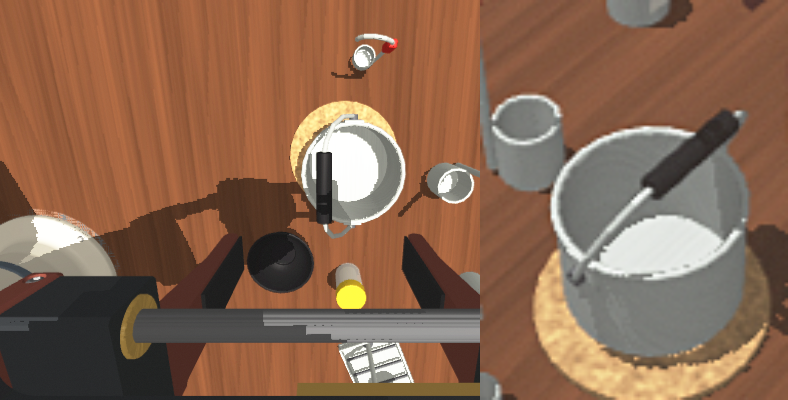

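The bail grip sits at (324,191) in the wrist view, aligned with the pad direction. x agrees with the plan and y is about 0.179. Descending.

Request:
{"name": "servo_tool", "arguments": {
  "commands": [
    {"offset": [-0.002, 0, 0.03], "turn": 0, "gripper": 0},
    {"offset": [0, 0, 0.03], "turn": 0, "gripper": 0},
    {"offset": [0, 0, 0.03], "turn": 0, "gripper": 0},
    {"offset": [0, 0, 0.03], "turn": 0, "gripper": 0},
    {"offset": [0, 0, 0.025], "turn": 0, "gripper": 0},
    {"offset": [0, 0, 0.015], "turn": 0, "gripper": 0},
    {"offset": [0, 0, 0.006], "turn": 0, "gripper": 0},
    {"offset": [0, 0, 0], "turn": 0, "gripper": 0},
    {"offset": [0, 0, 0], "turn": 0, "gripper": 0.5},
    {"offset": [0, 0, 0], "turn": 0, "gripper": 1},
    {"offset": [0, 0, 0], "turn": 0, "gripper": 1},
    {"offset": [0, 0, 0], "turn": 0, "gripper": 1},
    {"offset": [0, 0, 0], "turn": 0, "gripper": 1},
    {"offset": [0, 0, 0], "turn": 0, "gripper": 1},
    {"offset": [0, 0, 0], "turn": 0, "gripper": 1},
    {"offset": [0, 0, 0], "turn": 0, "gripper": 1},
    {"offset": [0, 0, 0], "turn": 0, "gripper": 1},
    {"offset": [0, 0, 0], "turn": 0, "gripper": 1},
    {"offset": [0, 0, 0], "turn": 0, "gripper": 1},
    {"offset": [0, 0, 0], "turn": 0, "gripper": 1}
  ],
  "force": 45
}}

```text
time: 17.3
tcp_pos: [0.4488, 0.179, 0.1633]
ee_rot: [0.713, 0.701, 0.0, 0.0]
force: [-0.5, 0.1, -0.1]
width: 0.015
finger_force: 45.0
```

Request:
{"name": "servo_tool", "arguments": {
  "commands": [
    {"offset": [0, 0, -0.002], "turn": 0, "gripper": 1},
    {"offset": [0, 0, -0.003], "turn": 0, "gripper": 1},
    {"offset": [0, 0, -0.005], "turn": 0, "gripper": 1},
    {"offset": [0, 0, -0.008], "turn": 0, "gripper": 1},
    {"offset": [0, 0, 0], "turn": 0, "gripper": 1}
  ]
}}

```text
time: 17.92
tcp_pos: [0.4492, 0.1791, 0.1825]
ee_rot: [0.713, 0.701, 0.001, 0.0]
force: [0.5, -0.1, -6.4]
width: 0.0149
finger_force: 45.0
```

Carrying about 6.4 N (0.65 kg). Continue up.

Request:
{"name": "servo_tool", "arguments": {
  "commands": [
    {"offset": [0, 0, -0.01], "turn": 0, "gripper": 1},
    {"offset": [0, 0, -0.012], "turn": 0, "gripper": 1},
    {"offset": [0, 0, -0.012], "turn": 0, "gripper": 1},
    {"offset": [0, 0, -0.012], "turn": 0, "gripper": 1},
    {"offset": [0, 0, -0.012], "turn": 0, "gripper": 1},
    {"offset": [0, 0, -0.012], "turn": 0, "gripper": 1},
    {"offset": [0, 0, -0.008], "turn": 0, "gripper": 1},
    {"offset": [0, 0, -0.004], "turn": 0, "gripper": 1},
    {"offset": [0, 0, 0], "turn": 0, "gripper": 1},
    {"offset": [0, 0, 0], "turn": 0, "gripper": 1},
    {"offset": [0, 0, 0], "turn": 0, "gripper": 1},
    {"offset": [0, 0, 0], "turn": 0, "gripper": 1},
    {"offset": [0, 0, 0], "turn": 0, "gripper": 1},
    {"offset": [0, 0, 0], "turn": 0, "gripper": 1},
    {"offset": [0, 0, 0], "turn": 0, "gripper": 1},
    {"offset": [0, 0, 0], "turn": 0, "gripper": 1}
  ]
}}

```text
time: 19.92
tcp_pos: [0.4488, 0.179, 0.2633]
ee_rot: [0.713, 0.701, 0.0, 0.0]
force: [-0.3, 0.1, -7.4]
width: 0.0153
finger_force: 45.0
```

Run:
```python
from h import *
s=env.state();print(s['tcp_pos'],s['force'],s['width'],s['time'])
d=cap('side','s7');e=cap('side','s8');print(cv2.absdiff(d['color'],e['color']).max())
cv2.imwrite('pics/c7.png',cv2.resize(d['color'][60:360,200:500],(600,600)))
```

```text
[0.44876293 0.17898353 0.2633321 ] [-0.27333114  0.14154408 -7.37498158] 0.01534236855349328 19.925
35
```

View pics/c7.png

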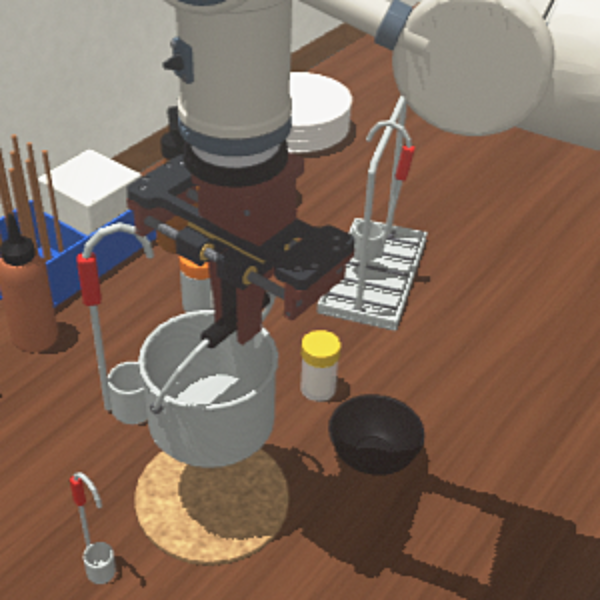

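The pot is level about 10 cm above the trivet, and the dipper still hangs on the rail. I'll let it settle, then hand in.

Request:
{"name": "servo_tool", "arguments": {
  "commands": [
    {"offset": [0, 0, 0], "turn": 0, "gripper": 1},
    {"offset": [0, 0, 0], "turn": 0, "gripper": 1},
    {"offset": [0, 0, 0], "turn": 0, "gripper": 1},
    {"offset": [0, 0, 0], "turn": 0, "gripper": 1},
    {"offset": [0, 0, 0], "turn": 0, "gripper": 1},
    {"offset": [0, 0, 0], "turn": 0, "gripper": 1},
    {"offset": [0, 0, 0], "turn": 0, "gripper": 1},
    {"offset": [0, 0, 0], "turn": 0, "gripper": 1}
  ]
}}

```text
time: 21.02
tcp_pos: [0.4488, 0.179, 0.2633]
ee_rot: [0.713, 0.701, -0.0, -0.0]
force: [-0.1, -0.9, -6.6]
width: 0.015
finger_force: 45.0
```

```bash
python3 -c "
from h import *
d=ld('s7');e=cap('side','s9');print((cv2.absdiff(d['color'],e['color']).max(2)>25).sum())
print(order.job_done())"
```

```text
29
the job is handed in; nothing more can be done
None
```

The job is handed in at about 21 s on the robot's clock, with no verdict returned: the dipper hangs by its crook on the rail, and the gripper holds the pot by its bail grip, level and about 10 cm above the trivet.

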